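# Reject the filter case with the stiff hinge

### The job

Two look-alike hinged filter cases stand on the bench. Beginning with the one farther to the robot's left, then the other, lift each lid by its yellow tab to about 45 degrees to see whether the hinge swings freely: a good lid drops shut when let go, a stiff one stays up. Once both are checked, shut the stiff case and set it down gently, flat and upright, in the red tray, and leave the good one shut where it stands.

Things in the scene. Friction and masses are not known exactly. Their poses are not given: they have to be found in the camera images.
- case_a_mid (a point): Centre of one spare-filter case (the two look alike): a loose grey plastic box 90 long (its x) by 50 wide (its y) by 44 high in all, blue lid included; 0.4 kg, rigid sides. This point lies half-way up, 22 mm above its underside. Its x axis points from the yellow tab to the hinge, z is up when it stands. The hinge runs along y at the +x end. Shut, it can be gripped across its 50 mm width
- case_b_mid (a point): Centre of the other spare-filter case (the two look alike): a loose grey plastic box 90 long (its x) by 50 wide (its y) by 44 high in all, blue lid included; 0.4 kg, rigid sides. This point lies half-way up, 22 mm above its underside. Its x axis points from the yellow tab to the hinge, z is up when it stands. The hinge runs along y at the +x end. Shut, it can be gripped across its 50 mm width
- case_a_tab (a point): Middle of the yellow lid tab of the first case: a tongue 16 wide (y), 8 thick (z), sticking out 30 mm in front of the case, free below. Point: mid-thickness, 20 mm out from the front, 40 mm above the underside. Axes turn with the lid, parallel to the case's when shut. Hinge axis: parallel to y, 110 mm along +x, level with this point when shut. The tab swings up to 97 degrees
- case_b_tab (a point): Middle of the yellow lid tab of the second case: a tongue 16 wide (y), 8 thick (z), sticking out 30 mm in front of the case, free below. Point: mid-thickness, 20 mm out from the front, 40 mm above the underside. Axes turn with the lid, parallel to the case's when shut. Hinge axis: parallel to y, 110 mm along +x, level with this point when shut. A stiff lid needs about 1 N here. Keep fingers off the 50 mm wide lid as it falls
- tray: Red open reject tray, fixed to the bench: 220 (x) by 170 (y) outside, walls 26 high and 5 thick, floor 5 thick. Origin at the centre of its underside, z up. To the robot's left of, between or to the right of the cases
Not all that is in view belongs to the job. Leave any green or pink look-alike of the part that bears case_b_mid alone.

How it is judged (in metres and radians):
On the way, in this order (a step that is already met when the one before it is completed fails the run):
1. the lid of the case farther to the robot's left is raised by 30 degrees or more, its case standing ((((world y of case_a_mid above 0.105 m or (world y of case_a_mid above -0.105 m and world y of case_b_mid below -0.105 m)) and (angle between the z axis of case_a_tab and the z axis of case_a_mid, either way round above 0.52 rad and angle between case_a_mid's own z axis and vertical below 0.17 rad)) or (not (world y of case_a_mid above 0.105 m or (world y of case_a_mid above -0.105 m and world y of case_b_mid below -0.105 m)) and (angle between the z axis of case_b_tab and the z axis of case_b_mid, either way round above 0.52 rad and angle between case_b_mid's own z axis and vertical below 0.17 rad)))), for 0.1 s.
2. then the lid of the other case is raised by 30 degrees or more, its case standing ((((world y of case_a_mid above 0.105 m or (world y of case_a_mid above -0.105 m and world y of case_b_mid below -0.105 m)) and (angle between the z axis of case_b_tab and the z axis of case_b_mid, either way round above 0.52 rad and angle between case_b_mid's own z axis and vertical below 0.17 rad)) or (not (world y of case_a_mid above 0.105 m or (world y of case_a_mid above -0.105 m and world y of case_b_mid below -0.105 m)) and (angle between the z axis of case_a_tab and the z axis of case_a_mid, either way round above 0.52 rad and angle between case_a_mid's own z axis and vertical below 0.17 rad)))), for 0.1 s.
At the end, for the whole second after the job is handed in: The stiff case rests flat and upright (within 6 degrees) on the floor of the red tray, its centre within 70 mm lengthwise and 60 mm crosswise of the tray's centre, lid shut within 10 degrees; the good case stands upright within 40 mm of where it began, lid shut within 10 degrees; both at rest (x of case_a_mid in the frame of tray between -0.07 and 0.07 m and y of case_a_mid in the frame of tray between -0.06 and 0.06 m and z of case_a_mid in the frame of tray below 0.033 m and angle between the z axis of case_a_tab and the z axis of case_a_mid, either way round below 0.17 rad and angle between each of case_a_mid, case_b_mid's own z axis and vertical below 0.1 rad and angle between the z axis of case_b_tab and the z axis of case_b_mid, either way round below 0.17 rad and distance of case_b_mid from where it was at the start of the episode below 0.04 m and linear speed of each of case_a, case_b below 0.02 m/s); the robot touches nothing.
It fails at once if the case is dropped or slammed into the tray (over 80 N between them) (contact force between case_a and tray above 80 N).
It also fails if it takes over 72 s, if anything falls off the work surface, if the arm or the gripper's body presses on something with over 40 N, if the wrist force passes 120 N, or if a joint passes its speed limit or range.

### The arm

A 6-joint arm with a two-finger parallel gripper is mounted at the origin on the work surface. World frame = base frame: x ahead of the robot, y to its left, z up, the work surface at z = 0. Lengths are in mm, angles in rad, forces in N, time in s.
With the tool pointing down it reaches from about 275 to 1000 mm from the base axis. Payload 8.4 kg.
Tool frame: the origin (TCP) lies on the mounting face of the last link; the fingertips stand 173 mm ahead of it and the grasp point (between the pads) lies 155 mm ahead of it; z points along the fingers, y is the direction in which the jaws open and shut (so a half turn about z gives the same grasp; the last joint's range is limited). The gripper opens to 85 mm and grips with 20 to 120 N. Pads are 22 mm wide; open, the fingers measure 114 mm over their backs; the gripper's body (76 mm by 85 mm) begins 54 mm behind the grasp point. The pads swing forward as they close: fully open they stand 13 mm farther back than shut.
Start: joints at [-1.195, 0.353, 1.633, -0, 1.155, -0.002], TCP at [230.547, -580.928, 404.681] pointing down, gripper open.
Joint ranges: [-2.63, 2.63], [-0.92, 2.1], [0.06, 2.66], [-1.3, 4.44], [0, 2.69], [-3.02, 3.02]. Speed limits (rad/s): [2.22, 2.22, 2.79, 3.14, 3.14, 3.14].

### API

Orientations are given as [roll, pitch, yaw] about the fixed x, y, z axes, in that order (R = Rz(yaw) Ry(pitch) Rx(roll)).
In Python, from rig import r, grab_frame, spotter gives the robot as it stands.
- The arm moves only by the tool apply_moves, never from a script. Its argument "motion" is text: rows parted by semicolons, each of 5 numbers parted by spaces: the opening, from -1 (shut) to 1 (fully open), then the shift along the tool's x, y, z as a fraction of full scale, then the turn about the tool's z as a fraction of full scale. In form: hand x y z twist; .... A call has 1 to 20 rows; each row is the pose to reach, as a shift and turn from the pose commanded when the call began, along the tool's axes at that moment, turning the shorter way round; what a row does not reach only later rows make up. Full scale, the value 1, is 1 m for a shift and pi rad for a turn. A row lasts 1/12 s, in which the tool goes at most 41.7 mm and 7.16 degrees, less where a joint would pass 70% of its speed; a pose out of reach is approached as far as the arm can. A call with a number of a shift or a turn outside -1 to 1 is refused whole. A call with a gripper value outside its range is refused whole. The fingers move at their own pace and stop on an object; "squeeze" is the grip in N (left out, the last holds). Time passes only in rows, so rows that repeat a pose let the fingers close. It gives the time, the measured TCP pose, the force and the opening at its end, in the units of the state.
- r.sense(): the state, without advancing time (a new reading comes with each control period).
- grab_frame(name): name is "side" or "top" or "wrist"; returns a dict with "img" (400x640x3 uint8, red, green, blue), "fx", "fy", "cx", "cy" (pixels), "dist_coeffs" ([k1, k2, p1, p2, k3] as OpenCV has them; the pictures are not rectified), "R" (3x3) and "t" (3): a world point X has camera coordinates R X + t. Camera axes: x right, y down, z forward; pixel columns grow to the right and rows downward; lengths in mm; the calibration is good to about 2 mm. A picture is of the moment at which its call begins. There is no depth.
- r.sign_off(): hands the job in, once; it reports no verdict.
Trained networks look in the newest picture that a camera, given by its name, has taken for a name from the list of things; names that differ only in an ending like _2 or _b are one class to them, and where a whole thing is asked for, a point or a joint stands for the part that bears it (a point fixed in the world has none). Each returns a list of dicts, best first, with "conf" (0 to 1); they miss things now and then, are a little off and sometimes report something else, mostly with a low value. They report only what shows in the picture. A call takes as long as a camera call. They do not tell look-alikes from the thing itself.
- spotter.boxes_of(query, camera): "point" ([x, y, z] in mm, in world coordinates, good to about 4 mm: the middle of the surface that is visible of it).
- spotter.place_of(query, camera): "point" ([x, y, z] in mm, in world coordinates, good to about 4 mm: a listed point, or the origin of a listed thing).
The state is a dict: "clock": time; "qpos": joint angles; "qvel": joint speeds; "joint_efforts": joint torques, N m; "eef_pos": TCP position; "tcp_rot": TCP orientation; "contact_force": force on the tool from outside, world axes, zero at the start; "wrist_torque": the same for the moment, N m; "opening": opening from 0.0 (shut) to 1.0 (fully open).
Only numpy, scipy, OpenCV 4.12 (cv2) and the standard library are available. Lean on these libraries where they do the work, as an engineer would, in place of code of your own. Each camera call takes 0.05 s, during which the arm holds its last target.

## Working session

There is one attempt and no reset: what is moved stays moved. The work goes in short steps, Python scripts to look and compute and a tool call to move; the robot and the scene stay as the last step left them, time stands still between calls to the robot, and variables do not carry over. Pictures are saved under pics/ and viewed, and the job is handed in when it is done.

Besides the shell and the picture viewer there is one more tool, called after "Emit:" by a JSON object that holds its "method" and its "body", one argument or row to a line. apply_moves: Moves the arm, as the interface text tells. Its arguments: {"type":"object","properties":{"motion":{"type":"string"},"squeeze":{"type":"number"}},"required":["motion"]}

```bash
ls; mkdir -p pics; python3 - <<'E'
from rig import r, grab_frame, spotter
import cv2
for n in ["side","top","wrist"]:
    f=grab_frame(n); cv2.imwrite(f"pics/{n}0.png",f["img"][:,:,::-1]); 
    print(n,f["R"],f["t"],f["fx"])
    for q in ["case_a_mid","case_a_tab","tray"]:
        print(q,[(d["conf"],[round(v) for v in d["point"]]) for d in spotter.place_of(q,n)])
print(r.sense())
E
```

```text
pics
side [[-0.98523109 -0.17062625  0.01436632]
 [-0.12986074  0.6898786  -0.71218236]
 [ 0.11160599 -0.70352982 -0.70184749]] [434.88007889 100.18499162 915.86343029] 466.2811629791105
case_a_mid [(0.6, [528, 227, 22])]
case_a_tab [(0.65, [465, 240, 40])]
tray [(0.8, [539, -193, 0])]
top [[-0.0076676  -0.99992862 -0.00916279]
 [-0.99105296  0.0088199  -0.13317745]
 [ 0.13324876  0.00805966 -0.99104985]] [ -4.7553792  437.36553545 756.45242547] 406.51672901912787
case_a_mid [(0.67, [527, 226, 24]), (0.4, [521, 14, 25])]
case_a_tab [(0.89, [461, 240, 35]), (0.19, [456, 3, 44])]
tray [(0.75, [540, -190, 0]), (0.55, [520, 14, 22])]
wrist [[ 0.36902676 -0.92941818 -0.00104311]
 [-0.8857698  -0.35203558  0.30246126]
 [-0.28148021 -0.11069234 -0.95316111]] [-624.94156497  -39.41827329  380.27110658] 278.763235113629
case_a_mid []
case_a_tab []
tray []
{'clock': 0.6, 'qpos': array([-1.19539043e+00,  3.52962549e-01,  1.63341121e+00, -9.46298132e-06,
        1.15521378e+00, -2.38105635e-03]), 'qvel': array([ 1.07143727e-03,  4.34815040e-04, -3.13955302e-04, -5.60179509e-04,
        7.05715572e-04, -2.85479899e-05]), 'joint_efforts': array([-4.36610990e-04, -6.04870820e+01, -3.42314851e+01, -2.07117646e-04,
        1.37128045e-03,  3.28073952e-05]), 'eef_pos': array([ 230.54708101, -580.9160803 ,  404.6995696 ]), 'tcp_rot': array([3.14158756e+00, 8.66968368e-06, 3.77790771e-01]), 'contact_force': array([ 0.30618374,  0.50462431, -0.12667087]), 'wrist_torque': array([ 0.00314649,  0.03311123, -0.01912852]), 'opening': 1.001379449569853}
```

View pics/top0.png

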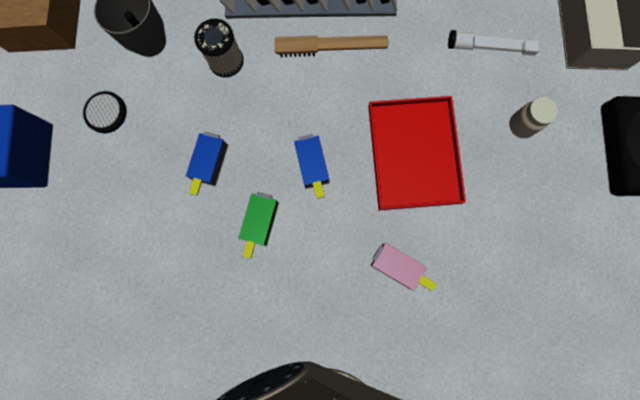

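View pics/side0.png

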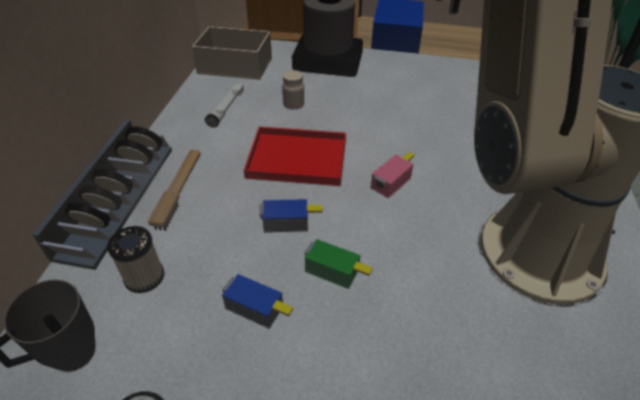

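```bash
cat > h.py <<'E'
from rig import r, grab_frame, spotter
import cv2, numpy as np
def topl(f,px,z):
    K=np.array([[f["fx"],0,f["cx"]],[0,f["fy"],f["cy"]],[0,0,1]]);R=np.array(f["R"]);t=np.array(f["t"])
    u=cv2.undistortPoints(np.array(px,float).reshape(-1,1,2),K,np.array(f["dist_coeffs"],float)).reshape(-1,2)
    d=np.c_[u,np.ones(len(u))]@R; C=-R.T@t
    return (C+d*((z-C[2])/d[:,2])[:,None])[:,:2]
def masks(img):
    h=cv2.cvtColor(img,cv2.COLOR_RGB2HSV)
    return {"blue":cv2.inRange(h,(105,120,110),(130,255,255)),"yel":cv2.inRange(h,(22,120,90),(34,255,255)),"red":cv2.inRange(h,(0,150,60),(8,255,255))|cv2.inRange(h,(172,150,60),(180,255,255)),"green":cv2.inRange(h,(40,100,50),(80,255,255))}
def blobs(f,c,z,amin=30):
    m=masks(f["img"])[c]; cs,_=cv2.findContours(m,cv2.RETR_EXTERNAL,cv2.CHAIN_APPROX_NONE)
    o=[]
    for k in cs:
        if cv2.contourArea(k)<amin: continue
        w=topl(f,k.reshape(-1,2),z); (cx,cy),(a,b),an=cv2.minAreaRect(w.astype(np.float32))
        bx=cv2.boxPoints(((cx,cy),(a,b),an)); e=[bx[1]-bx[0],bx[2]-bx[1]]; l=max(e,key=np.linalg.norm)
        o.append((k.reshape(-1,2).mean(0).round(),np.round([cx,cy],1),round(max(a,b),1),round(min(a,b),1),round(np.degrees(np.arctan2(l[1],l[0]))%180,1)))
    return o
E
python3 - <<'E'
from h import *
for n in ["top","side"]:
    f=grab_frame(n)
    for c in ["blue","yel","red","green"]:
        for b in blobs(f,c,44 if c!="red" else 26): print(n,c,*b)
f=grab_frame("top");cv2.imwrite("pics/crop1.png",cv2.resize(f["img"][110:280,160:360,::-1],None,fx=4,fy=3.5,interpolation=cv2.INTER_CUBIC)[:595])
E
```

```text
top blue [311. 160.] [521.5  16.8] 88.8 48.7 13.2
top blue [204. 157.] [529.5 224.9] 89.2 49.4 164.5
top blue [  4. 138.] [575.7 641.1] 151.0 27.3 7.0
top yel [427. 283.] [ 286.4 -197.7] 29.7 15.0 58.4
top yel [248. 249.] [350.9 134.9] 28.9 15.3 165.3
top yel [318. 189.] [463.5   3.6] 29.9 16.1 10.8
top yel [195. 186.] [472.2 240.3] 30.0 16.1 165.3
top red [416. 153.] [ 542.1 -190.4] 219.3 169.9 4.0
top green [257. 219.] [408.3 118.7] 88.2 50.6 164.8
side blue [252. 293.] [529.1 225.5] 85.6 45.5 164.4
side blue [285. 208.] [520.6  16.8] 85.6 42.1 10.7
side yel [282. 307.] [471.  243.2] 30.4 16.4 161.2
side yel [362. 268.] [350.5 138.4] 30.4 17.3 160.3
side yel [314. 208.] [461.8   7.5] 26.1 16.8 10.6
side yel [408. 156.] [ 284.1 -194.7] 26.0 14.4 62.5
side red [296. 157.] [ 539.4 -176.1] 215.1 185.8 3.8
side green [333. 258.] [406.7 125.3] 91.0 53.7 164.5
```

View pics/crop1.png

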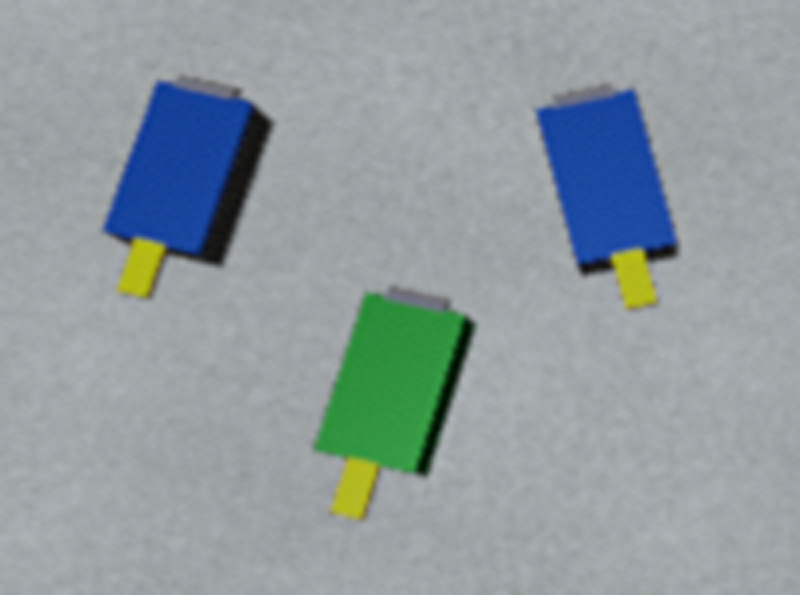

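Candidates: the left blue case is at (204,157) in the top view and the right blue case at (311,160). The look-alikes are green at (257,219) and pink at (400,267), which I leave alone. The crop confirms two blue-lidded cases, both with their tabs towards the robot.

```bash
cat >> h.py <<'E'
def rel(x,y,z,yaw,frm=None):
    s=r.sense()
    p,y0=(np.array(s["eef_pos"]),s["tcp_rot"]) if frm is None else (np.array(frm[:3]),frm[3])
    y0=y0[2] if not np.isscalar(y0) else y0
    d=np.array([x,y,z])-p; c,sn=np.cos(y0),np.sin(y0)
    tw=-((yaw-y0+np.pi)%(2*np.pi)-np.pi)/np.pi
    return np.round([(c*d[0]+sn*d[1])/1e3,(sn*d[0]-c*d[1])/1e3,-d[2]/1e3,tw],4)
E
python3 -c "
from h import *
print(rel(464.6,242.8,300,2.877))
print(rel(464.6,242.8,400,2.877))"
```

```text
[ 0.5214 -0.6793  0.1047 -0.7955]
[ 0.5214 -0.6793  0.0047 -0.7955]
```

Emit:
{"method": "apply_moves", "body": {
  "motion": "0 0.521 -0.679 0.005 -0.7955;0 0.521 -0.679 0.005 -0.7955;0 0.521 -0.679 0.005 -0.7955;0 0.521 -0.679 0.005 -0.7955;0 0.521 -0.679 0.005 -0.7955;0 0.521 -0.679 0.005 -0.7955;0 0.521 -0.679 0.005 -0.7955;0 0.521 -0.679 0.005 -0.7955;0 0.521 -0.679 0.005 -0.7955;0 0.521 -0.679 0.005 -0.7955;0 0.521 -0.679 0.005 -0.7955;0 0.521 -0.679 0.005 -0.7955;0 0.521 -0.679 0.005 -0.7955;0 0.521 -0.679 0.005 -0.7955;0 0.521 -0.679 0.005 -0.7955;0 0.521 -0.679 0.005 -0.7955;0 0.521 -0.679 0.005 -0.7955;0 0.521 -0.679 0.005 -0.7955;0 0.521 -0.679 0.005 -0.7955;0 0.521 -0.679 0.005 -0.7955",
  "squeeze": 20
}}

```text
clock: 2.42
eef_pos: [458.2, 223.0, 400.0]
tcp_rot: [3.141, 0.0, 2.884]
contact_force: [1.4, -0.8, -0.7]
opening: 0.503
```

```bash
python3 -c "
from h import *
s=r.sense();print(s['qpos'],s['opening'],s['clock'],s['eef_pos'],s['tcp_rot'])
print(rel(464.6,242.8,300,2.877))
print(rel(464.6,242.8,400,2.877))"
```

```text
[ 4.50126576e-01  1.78018246e-01  1.88178226e+00 -9.28753929e-05
  1.08122811e+00 -8.62688135e-01] 0.5028287371986709 2.4167 [458.17764488 223.04709273 399.98228066] [3.14128809e+00 4.81763780e-04 2.88365462e+00]
[-0.0012  0.0207  0.1     0.0021]
[-0.0012  0.0207 -0.      0.0021]
```

Emit:
{"method": "apply_moves", "body": {
  "motion": "0 -0.001 0.0207 0.05 0.002;0 -0.001 0.0207 0.085 0.002;0 -0.001 0.0207 0.1 0.002;0 -0.001 0.0207 0.1 0.002;0 -0.001 0.0207 0.1 0.002"
}}

```text
clock: 2.83
eef_pos: [464.3, 240.3, 299.3]
tcp_rot: [-3.14, -0.002, 2.871]
contact_force: [0.1, -0.7, 0.4]
opening: 0.499
```

```bash
python3 -c "
from h import *
f=grab_frame('wrist');cv2.imwrite('pics/w1.png',f['img'][:,:,::-1])
for c in ['blue','yel']:
  for b in blobs(f,c,44): print(c,*b)
s=r.sense();print(s['eef_pos'],s['tcp_rot'])
print(rel(464.6,242.8,201,2.877))"
```

```text
blue [107. 308.] [510.8  15.5] 68.1 48.9 13.1
blue [322. 274.] [528.5 226.2] 87.8 48.6 164.5
yel [ 76. 272.] [463.1   6.2] 30.2 18.9 12.2
yel [323. 216.] [471.3 242.1] 31.1 16.6 164.5
yel [149. 109.] [350.7 136.6] 30.1 16.7 164.0
[464.96869099 240.4856772  300.69227236] [3.14126558e+00 3.56637676e-04 2.87049822e+00]
[ 0.001   0.0021  0.0997 -0.0021]
```

View pics/w1.png

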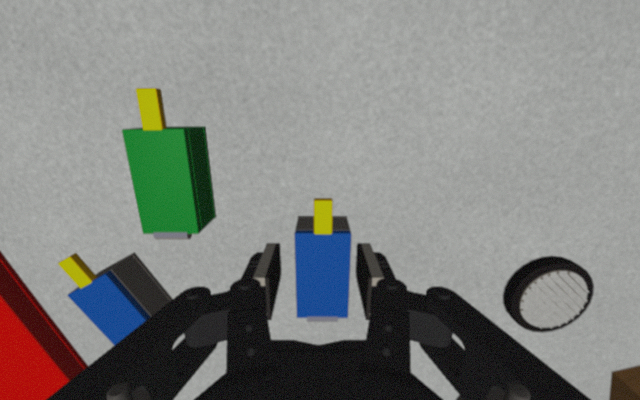

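Emit:
{"method": "apply_moves", "body": {
  "motion": "0 0 0.0025 0.035 -0.002;0 0 0.0025 0.07 -0.002;0 0 0.0025 0.09 -0.002;0 0 0.0025 0.1 -0.002;0 0 0.0025 0.1 -0.002;-1 0 0.0025 0.1 -0.002;-1 0 0.0025 0.1 -0.002;-1 0 0.0025 0.1 -0.002;-1 0 0.0025 0.1 -0.002;-1 0 0.0025 0.1 -0.002;-1 0 0.0025 0.1 -0.002",
  "squeeze": 20
}}

```text
clock: 3.8
eef_pos: [466.1, 243.2, 201.4]
tcp_rot: [3.14, 0.002, 2.877]
contact_force: [-0.3, -1.1, 8.3]
opening: 0.178
```

```bash
python3 -c "
from h import *
f=grab_frame('wrist');cv2.imwrite('pics/w2.png',f['img'][:,:,::-1])
s=r.sense();print(s['eef_pos'],s['tcp_rot'],s['opening'],s['contact_force'])
f=grab_frame('top')
for c in ['blue','yel']:
  for b in blobs(f,c,44): print(c,*b)
"
```

```text
[466.11070039 243.16487967 201.4523971 ] [3.13951288e+00 2.43801549e-03 2.87685565e+00] 0.17654204187087763 [-0.61195881 -1.87022116  8.07694833]
blue [311. 160.] [521.3  16.8] 89.2 48.7 13.3
blue [206. 156.] [529.2 225. ] 89.3 49.5 164.5
blue [  5. 126.] [599.4 642.8] 103.7 29.5 7.2
yel [427. 283.] [ 286.4 -197.8] 29.5 15.0 58.4
yel [248. 249.] [350.9 134.9] 28.9 15.3 165.3
yel [318. 189.] [463.5   3.6] 29.9 16.1 10.8
```

View pics/w2.png

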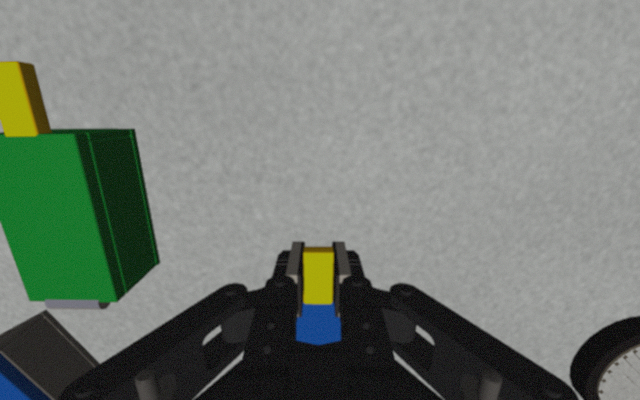

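Emit:
{"method": "apply_moves", "body": {
  "motion": "-0.2 0 0 0 0;-0.2 0 0 0 0;-0.2 0.006 0 0 0;-0.2 0.011 0 0 0;-0.2 0.011 0 0 0;-1 0.011 0 0 0;-1 0.011 0 0 0;-1 0.011 0 0 0;-1 0.011 0 0 0;-1 0.011 0 0 0",
  "squeeze": 20
}}

```text
clock: 4.73
eef_pos: [454.5, 245.7, 199.8]
tcp_rot: [-3.141, -0.001, 2.877]
contact_force: [-3.4, 1.7, 1.8]
opening: 0.178
```

```bash
python3 -c "
from h import *
f=grab_frame('wrist');cv2.imwrite('pics/w3.png',f['img'][200:400,160:480,::-1])
s=r.sense();print(s['eef_pos'],s['tcp_rot'],s['opening'],s['contact_force'])
"
```

```text
[454.45434823 245.70548663 199.75234821] [-3.14139443e+00 -5.46089080e-04  2.87670049e+00] 0.17751883157805665 [-3.44661351  2.23696558  1.76605994]
```

View pics/w3.png

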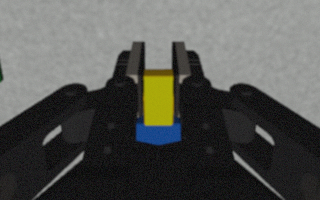

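Emit:
{"method": "apply_moves", "body": {
  "motion": "-1 -0.0002 0 -0.006 0;-1 -0.0007 0 -0.0126 0;-1 -0.0015 0 -0.019 0;-1 -0.0026 0 -0.0252 0;-1 -0.004 0 -0.031 0;-1 -0.0059 0 -0.0374 0;-1 -0.0059 0 -0.0374 0"
}}

```text
clock: 5.37
eef_pos: [461.1, 244.2, 238.7]
tcp_rot: [3.14, 0.002, 2.877]
contact_force: [-0.3, -0.8, -1.1]
opening: 0.177
```

```bash
python3 -c "
from h import *
f=grab_frame('side');cv2.imwrite('pics/s3.png',cv2.resize(f['img'][220:400,160:400,::-1],None,fx=3,fy=3,interpolation=cv2.INTER_CUBIC))
s=r.sense();print(s['eef_pos'],s['tcp_rot'],s['opening'],s['contact_force'])
"
```

```text
[460.85105597 244.22508836 238.13601291] [3.14036014e+00 1.36315848e-03 2.87670402e+00] 0.17608575036753407 [ 1.14870865 -0.18227247 -0.97334825]
```

View pics/s3.png

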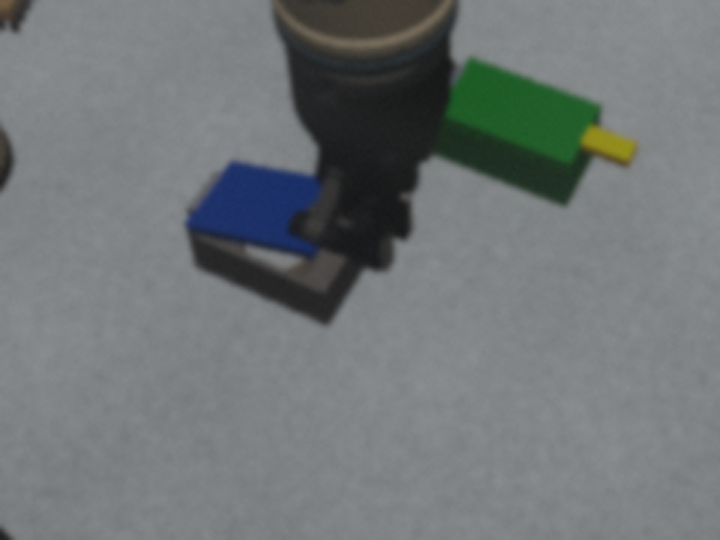

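Emit:
{"method": "apply_moves", "body": {
  "motion": "-1 -0.0022 0 -0.006 0;-1 -0.0046 0 -0.0118 0;-1 -0.0073 0 -0.0175 0;-1 -0.0103 0 -0.0231 0;-1 -0.0137 0 -0.0286 0;-1 -0.0172 0 -0.0337 0;-1 -0.0211 0 -0.0388 0;-1 -0.0252 0 -0.0436 0;-1 -0.029 0 -0.0475 0;-1 -0.0326 0 -0.0511 0;-1 -0.0326 0 -0.0511 0;-1 -0.0326 0 -0.0511 0;-1 -0.0326 0 -0.0511 0"
}}

```text
clock: 6.5
eef_pos: [491.8, 235.6, 288.2]
tcp_rot: [3.142, 0.0, 2.877]
contact_force: [-0.2, 0.3, -0.9]
opening: 0.173
```

```bash
python3 -c "
from h import *
f=grab_frame('side');cv2.imwrite('pics/s4.png',cv2.resize(f['img'][220:400,160:400,::-1],None,fx=3,fy=3,interpolation=cv2.INTER_CUBIC))
s=r.sense();print(s['eef_pos'],s['tcp_rot'],s['opening'],s['contact_force'])
"
```

```text
[491.70085824 235.69018874 288.20843102] [ 3.14152553e+00 -2.24796780e-05  2.87698029e+00] 0.17663676572626805 [ 0.97470609  0.53869992 -1.00449133]
```

View pics/s4.png

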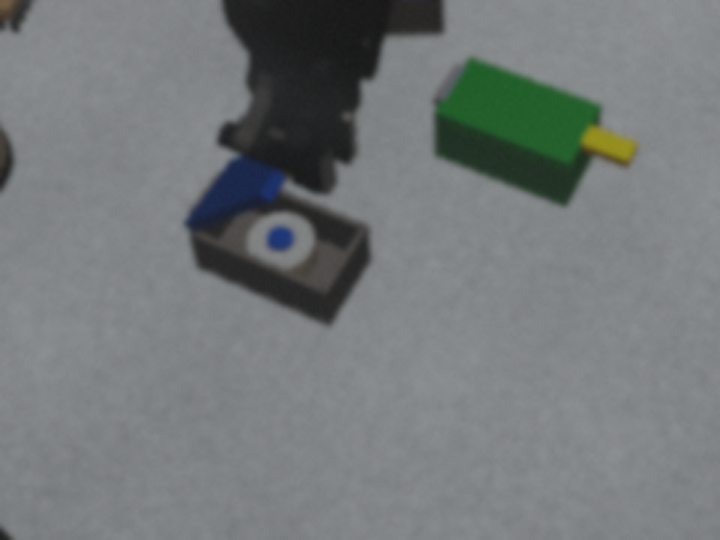

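Emit:
{"method": "apply_moves", "body": {
  "motion": "0.2 0 0 0 0;0.2 0 0 0 0;0.2 0 0 0 0;0.2 0 0 0 0;0.2 0 0 0 0;0.2 0 0 0 0;0.2 0 0 0 0;0.2 0 0 0 0"
}}

```text
clock: 7.22
eef_pos: [491.8, 235.6, 288.3]
tcp_rot: [-3.142, -0.0, 2.877]
contact_force: [-0.3, -0.1, -0.8]
opening: 0.6
```

```bash
python3 -c "
from h import *
f=grab_frame('side');cv2.imwrite('pics/s5.png',cv2.resize(f['img'][220:400,160:400,::-1],None,fx=3,fy=3,interpolation=cv2.INTER_CUBIC))
s=r.sense();print(s['eef_pos'],s['tcp_rot'],s['opening'],s['contact_force'])
"
```

```text
[491.78898827 235.63903945 288.33838688] [3.14156163e+00 3.43035079e-05 2.87693410e+00] 0.5974138519778261 [-0.08392237  0.27417877  0.18388198]
```

View pics/s5.png

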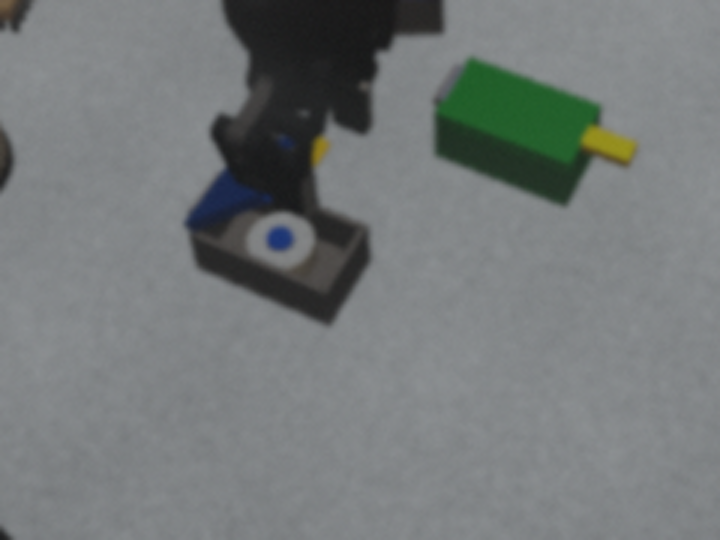

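Emit:
{"method": "apply_moves", "body": {
  "motion": "0.2 0.003 0 -0.03 0;0.2 0.006 0 -0.07 0;0.2 0.006 0 -0.11 0;0.2 0.006 0 -0.12 0;0.2 0.006 0 -0.12 0"
}}

```text
clock: 7.68
eef_pos: [486.9, 237.7, 412.1]
tcp_rot: [3.137, 0.005, 2.877]
contact_force: [-0.0, -0.9, 0.6]
opening: 0.604
```

```bash
python3 -c "
from h import *
f=grab_frame('side');cv2.imwrite('pics/s6.png',cv2.resize(f['img'][150:400,160:400,::-1],None,fx=2.3,fy=2.3,interpolation=cv2.INTER_CUBIC))
f=grab_frame('top')
for c in ['blue','yel']:
  for b in blobs(f,c,44): print(c,*b)
s=r.sense();print(s['eef_pos'],s['tcp_rot'],s['opening'],s['contact_force'])
# R grasp 32 out
c=np.array([521.3,16.8]);a=np.radians(12.5);u=np.array([np.cos(a),np.sin(a)])
print(c-60*u,c-77*u)
p=c-77*u
print(rel(p[0],p[1],400,a+np.pi)); print(rel(p[0],p[1],280,a+np.pi))
"
```

```text
blue [203. 159.] [526.1 227.5] 28.9 11.0 80.4
blue [311. 160.] [521.5  16.9] 88.8 48.7 13.3
yel [427. 283.] [ 286.3 -197.7] 29.7 15.0 59.6
yel [248. 249.] [350.9 134.9] 28.9 15.3 165.3
yel [318. 189.] [463.5   3.6] 29.9 16.1 10.8
yel [186. 160.] [524.4 259.9] 27.5 18.0 146.0
[485.7725625  237.07966373 408.06426796] [3.14139113e+00 2.70909875e-04 2.87693706e+00] 0.605733118050403 [ 0.07586695 -0.31675328 -1.64442832]
[462.72223957   3.81362316] [4.46125207e+02 1.34149727e-01]
[-0.0237 -0.2391  0.0081 -0.1537]
[-0.0237 -0.2391  0.1281 -0.1537]
```

View pics/s6.png

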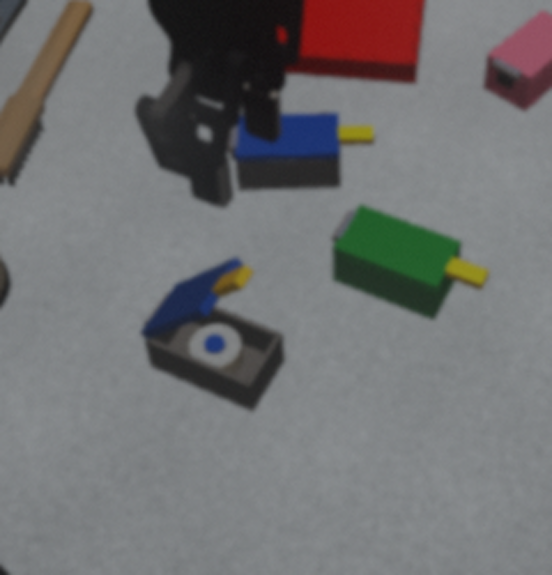

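Emit:
{"method": "apply_moves", "body": {
  "motion": "0 -0.024 -0.239 0.008 -0.1537;0 -0.024 -0.239 0.008 -0.1537;0 -0.024 -0.239 0.008 -0.1537;0 -0.024 -0.239 0.008 -0.1537;0 -0.024 -0.239 0.008 -0.1537;0 -0.024 -0.238 0.05 -0.1537;0 -0.024 -0.238 0.09 -0.1537;0 -0.024 -0.238 0.12 -0.1537;0 -0.024 -0.238 0.128 -0.1537;0 -0.024 -0.238 0.128 -0.1537"
}}

```text
clock: 8.62
eef_pos: [444.2, 0.7, 275.7]
tcp_rot: [3.139, -0.009, -2.925]
contact_force: [-0.1, -0.1, 1.0]
opening: 0.501
```

```bash
python3 -c "
from h import *
f=grab_frame('wrist');cv2.imwrite('pics/w7.png',f['img'][:,:,::-1])
for c in ['blue','yel']:
  for b in blobs(f,c,44): print(c,*b)
s=r.sense();print(s['eef_pos'],s['tcp_rot'],s['qpos'])
print(rel(446,1,200,np.radians(192.5)))
"
```

```text
blue [523. 339.] [515.4 207.8] 13.2 10.7 63.2
blue [317. 300.] [518.6  16.4] 84.1 48.7 12.8
yel [316. 243.] [463.    3.4] 32.2 16.1 12.9
yel [527. 137.] [350.2 133.9] 30.4 19.0 164.8
[445.50637525   0.96967468 277.7970883 ] [ 3.1401888  -0.0061328  -2.92405879] [-1.20543819e-03  2.58442735e-01  2.11497938e+00  5.66252384e-05
  7.74461841e-01 -1.78957192e+00]
[-0.0005 -0.0001  0.0778 -0.0002]
```

View pics/w7.png

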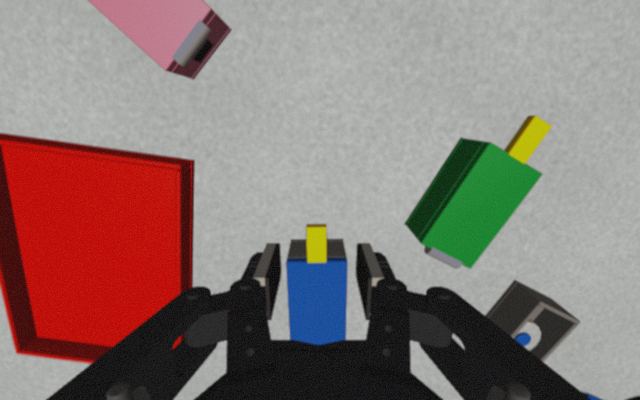

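The right case's tab is centred between the fingers at (316,243). I go down and grip it.

Emit:
{"method": "apply_moves", "body": {
  "motion": "0 0 0 0.03 0;0 0 0 0.06 0;0 0 0 0.075 0;0 0 0 0.078 0;-1 0 0 0.078 0;-1 0 0 0.078 0;-1 0 0 0.078 0;-1 0 0 0.078 0;-1 0 0 0.078 0;-1 0 0 0.078 0;-1 0 0 0.078 0",
  "squeeze": 20
}}

```text
clock: 9.58
eef_pos: [447.4, 1.2, 203.1]
tcp_rot: [-3.141, 0.002, -2.923]
contact_force: [0.3, 1.2, 6.1]
opening: 0.175
```

```bash
python3 -c "
from h import *
f=grab_frame('wrist');cv2.imwrite('pics/w8.png',f['img'][200:400,160:480,::-1])
s=r.sense();print(s['eef_pos'],s['tcp_rot'],s['opening'],s['contact_force'])
"
```

```text
[447.36594878   1.23922066 202.98311355] [-3.14129204e+00  1.62808393e-03 -2.92344309e+00] 0.17709320370680917 [-0.38633687  0.75141688  6.622666  ]
```

View pics/w8.png

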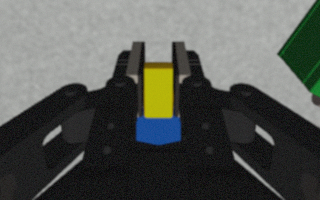

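Emit:
{"method": "apply_moves", "body": {
  "motion": "-1 -0.0002 0 -0.006 0;-1 -0.0007 0 -0.0126 0;-1 -0.0015 0 -0.019 0;-1 -0.0026 0 -0.0252 0;-1 -0.004 0 -0.031 0;-1 -0.0059 0 -0.0374 0;-1 -0.0081 0 -0.0434 0;-1 -0.0105 0 -0.0492 0;-1 -0.0132 0 -0.0549 0;-1 -0.0162 0 -0.0605 0;-1 -0.0196 0 -0.066 0;-1 -0.0231 0 -0.0711 0;-1 -0.027 0 -0.0762 0;-1 -0.0311 0 -0.081 0;-1 -0.0349 0 -0.0849 0;-1 -0.0385 0 -0.0885 0;-1 -0.0385 0 -0.0885 0;-1 -0.0385 0 -0.0885 0;-1 -0.0385 0 -0.0885 0"
}}

```text
clock: 11.22
eef_pos: [484.4, 9.5, 290.6]
tcp_rot: [3.142, -0.0, -2.923]
contact_force: [0.3, -0.4, -2.9]
opening: 0.176
```

```bash
python3 -c "
from h import *
f=grab_frame('side');cv2.imwrite('pics/s9.png',cv2.resize(f['img'][130:330,160:400,::-1],None,fx=2.5,fy=2.5,interpolation=cv2.INTER_CUBIC))
s=r.sense();print(s['eef_pos'],s['tcp_rot'],s['opening'],s['contact_force'])
"
```

```text
[484.33769056   9.52812289 290.60267715] [ 3.14154654e+00 -2.42757596e-04 -2.92340224e+00] 0.17544105856268186 [ 0.95225158  0.06758209 -2.3840882 ]
```

View pics/s9.png

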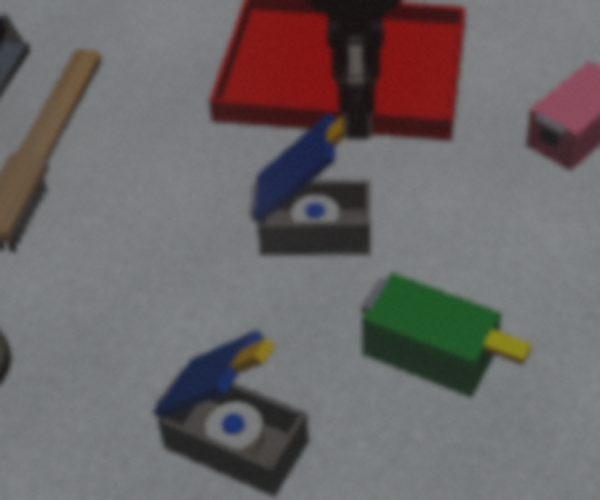

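Both lids are now up at about 45° and both cases are standing. I release the second one.

Emit:
{"method": "apply_moves", "body": {
  "motion": "0.4 0 0 0 0;0.4 0 0 0 0;0.4 0 0 0 0;0.4 0 0 0 0;0.4 0 0 0 0;0.4 0 0 0 0;0.4 0.005 0 -0.04 0;0.4 0.005 0 -0.08 0;0.4 0.005 0 -0.11 0;0.4 0.005 0 -0.11 0"
}}

```text
clock: 12.1
eef_pos: [481.3, 8.5, 406.8]
tcp_rot: [-3.14, 0.009, -2.923]
contact_force: [1.0, -0.5, 1.1]
opening: 0.701
```

```bash
python3 -c "
from h import *
f=grab_frame('side');cv2.imwrite('pics/s10.png',cv2.resize(f['img'][130:330,160:400,::-1],None,fx=2.5,fy=2.5,interpolation=cv2.INTER_CUBIC))
f=grab_frame('top')
for c in ['blue','yel']:
  for b in blobs(f,c,44): print(c,*b)
s=r.sense();print(s['eef_pos'],s['tcp_rot'],s['opening'],s['contact_force'])
print(rel(491.8,235.6,400,2.877),rel(491.8,235.6,288.2,2.877))
"
```

```text
blue [313. 169.] [503.7  13.1] 54.9 48.4 12.5
blue [  5. 139.] [574.6 639.8] 153.4 29.5 7.0
[479.81598433   8.45364337 402.0595709 ] [-3.14097310e+00  2.95492619e-03 -2.92334451e+00] 0.7012985539384482 [-1.2192749   0.29834197 -0.87449184]
[-0.0609  0.2192  0.0021  0.1537] [-0.0609  0.2192  0.1139  0.1537]
```

View pics/s10.png

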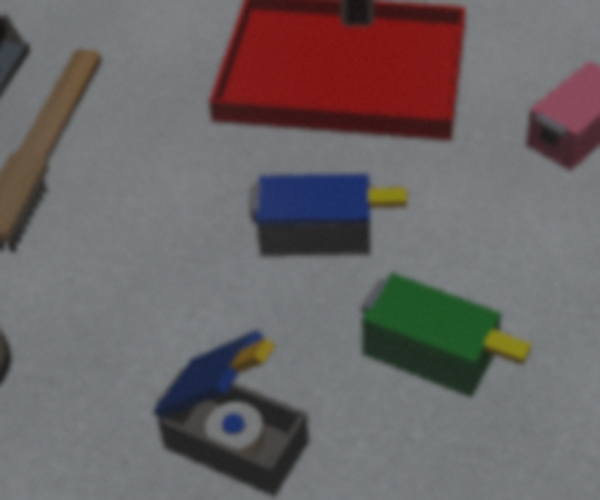

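The right lid dropped shut, so that case is good. The left lid is still up, so it is the stiff one. I go back to shut it.

Emit:
{"method": "apply_moves", "body": {
  "motion": "0 -0.061 0.219 0.002 0.1537;0 -0.061 0.219 0.002 0.1537;0 -0.061 0.219 0.002 0.1537;0 -0.061 0.219 0.002 0.1537;0 -0.061 0.219 0.002 0.1537;0 -0.061 0.219 0.002 0.1537;0 -0.061 0.219 0.002 0.1537;0 -0.061 0.219 0.002 0.1537"
}}

```text
clock: 12.87
eef_pos: [491.1, 237.1, 396.9]
tcp_rot: [-3.14, -0.002, 2.88]
contact_force: [-0.1, -0.4, -1.1]
opening: 0.496
```

```bash
python3 -c "
from h import *
f=grab_frame('wrist');cv2.imwrite('pics/w11.png',f['img'][:,:,::-1])
s=r.sense();print(s['eef_pos'],s['tcp_rot'])
print(rel(490.8,235.6,288.2,2.877))
"
```

```text
[491.10565547 235.80759911 397.04663087] [-3.13920518e+00 -2.29132953e-03  2.87901212e+00]
[ 0.0002 -0.0003  0.1088  0.0006]
```

View pics/w11.png

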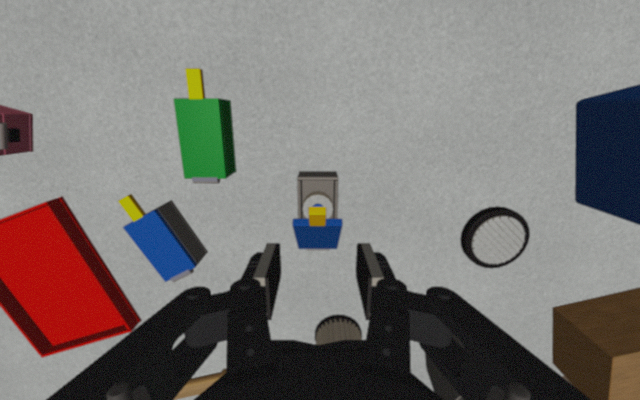

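Emit:
{"method": "apply_moves", "body": {
  "motion": "0 0 0 0.035 0.0006;0 0 0 0.07 0.0006;0 0 0 0.095 0.0006;0 0 0 0.107 0.0006;0 0 0 0.109 0.0006;0 0 0 0.109 0.0006;-1 0 0 0.109 0.0006;-1 0 0 0.109 0.0006;-1 0 0 0.109 0.0006;-1 0 0 0.109 0.0006;-1 0 0 0.109 0.0006;-1 0 0 0.109 0.0006",
  "squeeze": 20
}}

```text
clock: 13.92
eef_pos: [491.6, 235.7, 290.4]
tcp_rot: [3.141, 0.0, 2.875]
contact_force: [-2.8, 1.1, 4.8]
opening: 0.177
```

```bash
python3 -c "
from h import *
f=grab_frame('side');cv2.imwrite('pics/s12.png',cv2.resize(f['img'][220:400,160:400,::-1],None,fx=3,fy=3,interpolation=cv2.INTER_CUBIC))
s=r.sense();print(s['eef_pos'],s['tcp_rot'],s['opening'],s['contact_force'])
"
```

```text
[491.59779599 235.66900196 290.27816332] [ 3.14111113e+00 -8.80673502e-05  2.87501658e+00] 0.18126507691622296 [-4.5924359   1.22925618  4.41604506]
```

View pics/s12.png

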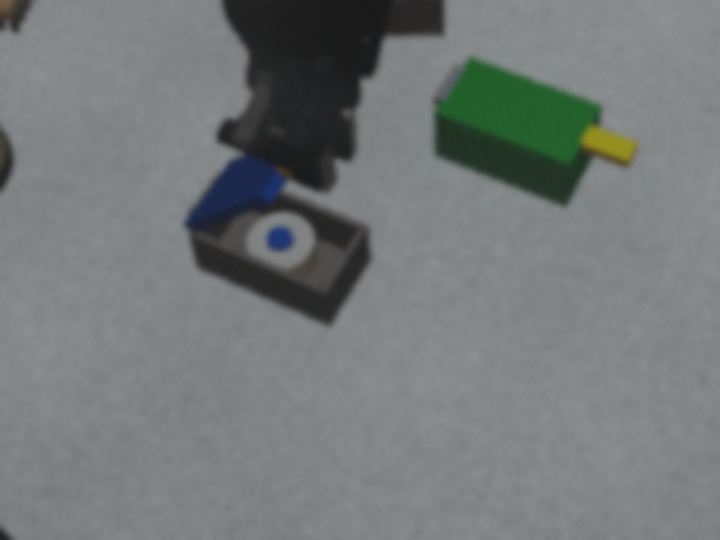

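Emit:
{"method": "apply_moves", "body": {
  "motion": "-1 0.0036 0 0.0036 0;-1 0.0074 0 0.0075 0;-1 0.0115 0 0.0123 0;-1 0.0154 0 0.0174 0;-1 0.0189 0 0.0225 0;-1 0.0223 0 0.028 0;-1 0.0253 0 0.0336 0;-1 0.028 0 0.0393 0;-1 0.0304 0 0.0451 0;-1 0.0326 0 0.0511 0;-1 0.0344 0 0.0572 0;-1 0.0359 0 0.0633 0;-1 0.037 0 0.0696 0;-1 0.0378 0 0.0759 0;-1 0.0383 0 0.0822 0;-1 0.0385 0 0.0885 0;-1 0.0385 0 0.089 0;-1 0.0385 0 0.089 0"
}}

```text
clock: 15.47
eef_pos: [454.6, 245.8, 200.8]
tcp_rot: [3.142, -0.0, 2.875]
contact_force: [-3.2, 0.1, 13.5]
opening: 0.175
```

```bash
python3 -c "
from h import *
f=grab_frame('side');cv2.imwrite('pics/s13.png',cv2.resize(f['img'][220:400,160:400,::-1],None,fx=3,fy=3,interpolation=cv2.INTER_CUBIC))
s=r.sense();print(s['eef_pos'],s['tcp_rot'],s['opening'],s['contact_force'])
"
```

```text
[454.63940568 245.75838333 200.9612108 ] [ 3.14149650e+00 -1.25249014e-04  2.87500297e+00] 0.17303417143493063 [-3.20568238 -0.42358813 11.98591606]
```

View pics/s13.png

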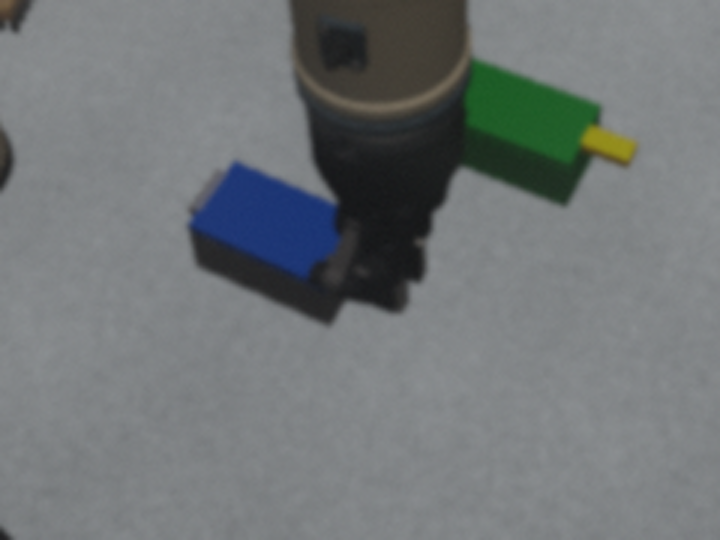

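Emit:
{"method": "apply_moves", "body": {
  "motion": "0 0 0 0 0;0 0 0 0 0;0 0 0 0 0;0 0 0 0 0;0.5 0 0 -0.04 0;1 0 0 -0.08 0;1 -0.03 0 -0.1 0;1 -0.06 0 -0.1 0;1 -0.06 0 -0.1 0;1 -0.06 0 -0.1 0"
}}

```text
clock: 16.35
eef_pos: [513.5, 229.3, 301.0]
tcp_rot: [3.141, 0.001, 2.873]
contact_force: [-1.6, 0.2, -0.4]
opening: 0.998
```

```bash
python3 -c "
from h import *
for n in ['side','top','wrist']:
  f=grab_frame(n);cv2.imwrite('pics/%s14.png'%n,f['img'][:,:,::-1])
  for c in ['blue','yel']:
    for b in blobs(f,c,44): print(n,c,*b)
s=r.sense();print(s['eef_pos'],s['tcp_rot'],s['opening'],s['contact_force'])
print(rel(529,225.5,180,2.877))
"
```

```text
side blue [252. 294.] [528.4 226.1] 86.3 46.4 165.0
side blue [294. 208.] [501.5  14.6] 47.2 44.9 10.8
side blue [405.  18.] [ 328.3 -971.3] 109.4 107.1 1.1
side yel [283. 307.] [470.5 243. ] 30.4 17.2 161.2
side yel [362. 268.] [350.5 138.3] 30.3 17.6 161.6
side yel [315. 208.] [460.9   7.3] 28.0 16.8 10.6
side yel [408. 156.] [ 284.1 -194.7] 26.0 14.4 62.5
top blue [200. 170.] [504.4 231.2] 49.2 38.9 73.7
top blue [311. 161.] [520.7  16.8] 89.2 48.9 12.3
top blue [211. 139.] [566.7 213.3] 50.2 16.7 62.7
top yel [427. 283.] [ 286.3 -197.7] 29.7 15.0 59.6
top yel [248. 249.] [350.9 135. ] 28.9 15.1 164.6
top yel [318. 189.] [462.5   4.5] 29.9 17.6 11.0
top yel [195. 186.] [471.6 240. ] 29.1 16.9 165.6
wrist blue [102. 270.] [520.1  18.2] 88.5 48.8 12.3
wrist blue [319. 224.] [527.9 226. ] 87.4 48.7 165.0
wrist yel [ 59. 221.] [462.    6.5] 30.1 17.9 14.0
wrist yel [319. 159.] [470.9 241.2] 29.1 16.4 164.7
wrist yel [136.  38.] [350.7 136.5] 30.5 16.2 165.1
[511.48416588 229.65765146 299.93916692] [-3.14024427e+00 -1.84923144e-03  2.87508370e+00] 0.9995414377411842 [-0.31085757 -0.12980418 -0.82295995]
[-0.018   0.0006  0.1199 -0.0006]
```

View pics/side14.png

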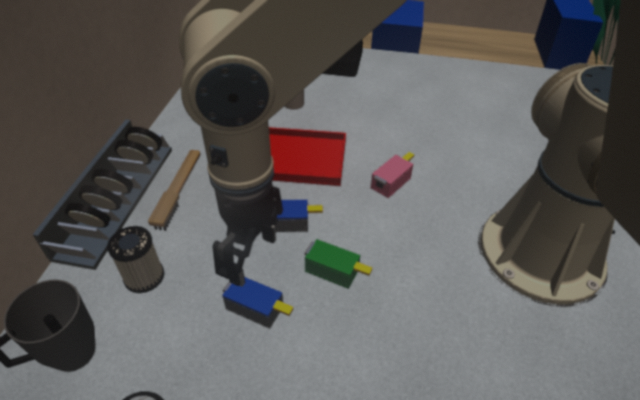

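View pics/wrist14.png

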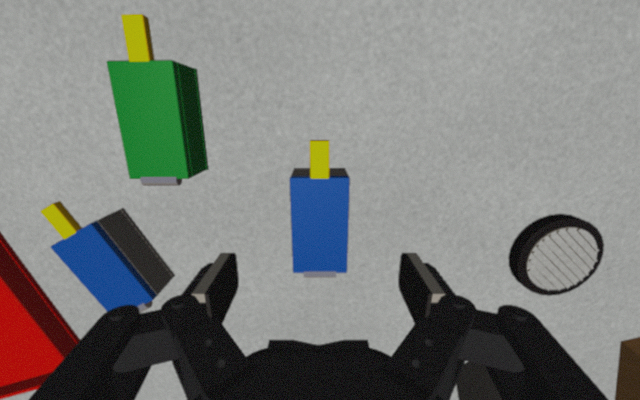

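Emit:
{"method": "apply_moves", "body": {
  "motion": "1 -0.018 0.0003 0.02 0.001;1 -0.018 0.0003 0.055 0.001;1 -0.018 0.0003 0.09 0.001;1 -0.018 0.0003 0.112 0.001;1 -0.018 0.0003 0.12 0.001;1 -0.018 0.0003 0.12 0.001;-1 -0.018 0.0003 0.12 0.001;-1 -0.018 0.0003 0.12 0.001;-1 -0.018 0.0003 0.12 0.001;-1 -0.018 0.0003 0.12 0.001;-1 -0.018 0.0003 0.12 0.001;-1 -0.018 0.0003 0.12 0.001;-1 -0.018 0.0003 0.12 0.001",
  "squeeze": 40
}}

```text
clock: 17.58
eef_pos: [530.6, 225.7, 182.6]
tcp_rot: [3.14, 0.002, 2.872]
contact_force: [-0.9, -0.2, 6.8]
opening: 0.576
```

```bash
python3 -c "
from h import *
f=grab_frame('side');cv2.imwrite('pics/s15.png',cv2.resize(f['img'][220:400,160:400,::-1],None,fx=3,fy=3,interpolation=cv2.INTER_CUBIC))
s=r.sense();print(s['eef_pos'],s['tcp_rot'],s['opening'],s['contact_force'])
"
```

```text
[530.5648335  225.7052612  182.58042035] [3.13983478e+00 2.10139189e-03 2.87199610e+00] 0.5828120608482092 [-1.34681457  0.86622502  6.97387349]
```

View pics/s15.png

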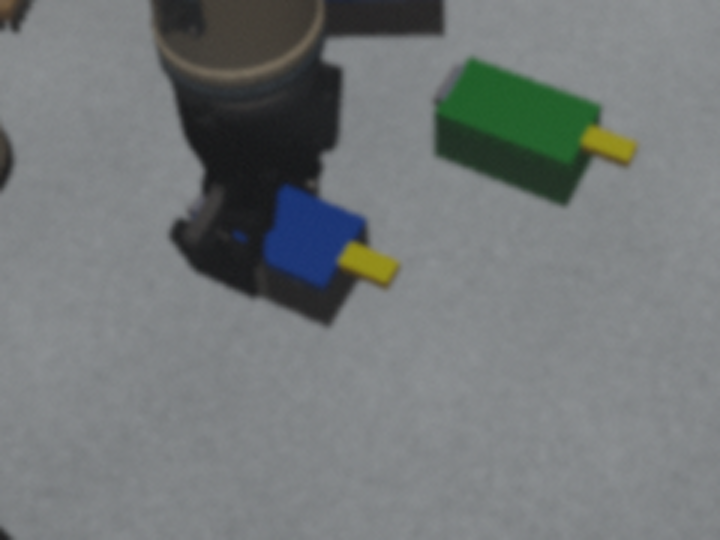

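Emit:
{"method": "apply_moves", "body": {
  "motion": "-1 0 0 -0.01 0;-1 0 0 -0.03 0;-1 0 0 -0.06 0;-1 0 0 -0.09 0;-1 0 0 -0.12 0;-1 0 0 -0.14 0;-1 0 0 -0.15 0;-1 0 0 -0.15 0"
}}

```text
clock: 18.3
eef_pos: [530.4, 225.5, 333.7]
tcp_rot: [3.139, 0.004, 2.872]
contact_force: [0.2, -0.6, -3.7]
opening: 0.581
```

```bash
python3 -c "
from h import *
f=grab_frame('side');cv2.imwrite('pics/s16.png',f['img'][:,:,::-1])
s=r.sense();print(s['eef_pos'],s['tcp_rot'],s['opening'],s['contact_force'])
print(rel(541,-190,330,3.21))
"
```

```text
[529.87570041 225.30967772 331.74472466] [3.14039717e+00 1.47681792e-03 2.87186016e+00] 0.5829660827256723 [-0.29205011 -0.02715559 -4.46939596]
[-0.1214 -0.3973  0.0017 -0.1076]
```

View pics/s16.png

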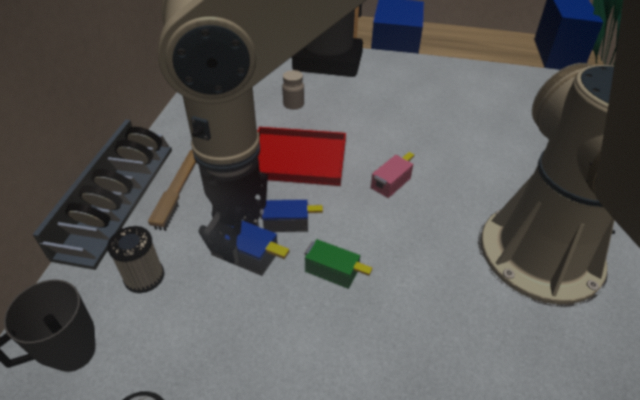

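Lifted, level and shut, with about 4 N of load. I carry it to above the tray.

Emit:
{"method": "apply_moves", "body": {
  "motion": "-1 -0.005 -0.015 0 -0.004;-1 -0.013 -0.043 0 -0.012;-1 -0.022 -0.073 0 -0.02;-1 -0.031 -0.103 0 -0.028;-1 -0.041 -0.133 0 -0.036;-1 -0.05 -0.163 0 -0.044;-1 -0.059 -0.193 0 -0.052;-1 -0.068 -0.223 0 -0.06;-1 -0.077 -0.253 0 -0.069;-1 -0.086 -0.283 0 -0.077;-1 -0.095 -0.313 0 -0.085;-1 -0.104 -0.343 0 -0.093;-1 -0.113 -0.37 0 -0.1;-1 -0.118 -0.387 0 -0.105;-1 -0.121 -0.397 0 -0.1076;-1 -0.121 -0.397 0 -0.1076;-1 -0.121 -0.397 0 -0.1076;-1 -0.121 -0.397 0 -0.1076"
}}

```text
clock: 19.85
eef_pos: [540.3, -188.9, 329.5]
tcp_rot: [3.14, -0.002, -3.074]
contact_force: [-0.3, -0.2, -3.0]
opening: 0.579
```

```bash
python3 -c "
from h import *
f=grab_frame('side');cv2.imwrite('pics/s17.png',f['img'][:,:,::-1])
f=grab_frame('wrist');cv2.imwrite('pics/w17.png',f['img'][:,:,::-1])
s=r.sense();print(s['eef_pos'],s['tcp_rot'],s['opening'],s['contact_force'])
print(rel(541,-190,190,3.21))
"
```

```text
[ 540.59773325 -188.65687849  330.14926216] [ 3.14088170e+00 -1.14848206e-03 -3.07260586e+00] 0.5803053787930798 [-0.71234088  0.28989756 -3.30067455]
[-0.0003 -0.0014  0.1401  0.0002]
```

View pics/w17.png

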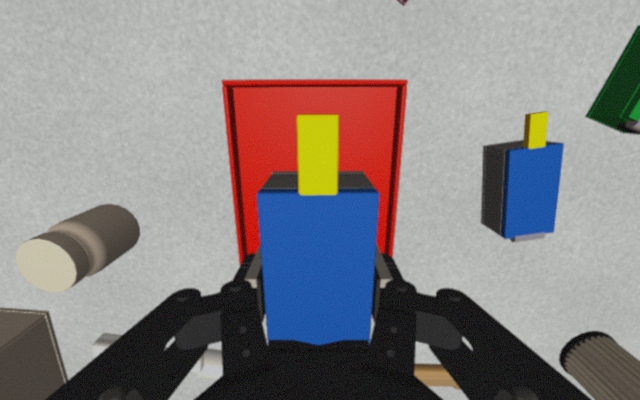

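View pics/s17.png

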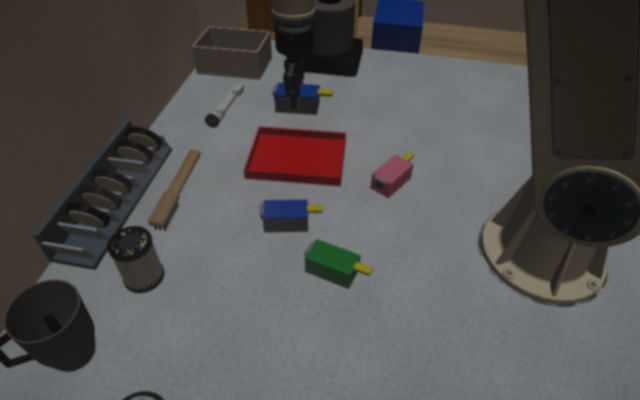

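Emit:
{"method": "apply_moves", "body": {
  "motion": "-1 0 0 0.02 0;-1 0 0 0.05 0;-1 0 0 0.08 0;-1 0 0 0.105 0;-1 0 0 0.12 0;-1 0 0 0.126 0;-1 0 0 0.13 0;-1 0 0 0.132 0;-1 0 0 0.132 0;-1 0 0 0.132 0"
}}

```text
clock: 20.78
eef_pos: [541.3, -189.6, 199.8]
tcp_rot: [-3.141, 0.002, -3.073]
contact_force: [0.0, -0.1, -3.2]
opening: 0.582
```

Emit:
{"method": "apply_moves", "body": {
  "motion": "-1 0 0 0.002 0;-1 0 0 0.004 0;-1 0 0 0.006 0;-1 0 0 0.008 0;-1 0 0 0.008 0;-1 0 0 0.008 0"
}}

```text
clock: 21.28
eef_pos: [540.7, -189.5, 190.7]
tcp_rot: [3.141, -0.0, -3.073]
contact_force: [-0.2, -0.3, -4.3]
opening: 0.584
```

Emit:
{"method": "apply_moves", "body": {
  "motion": "-1 0 0 0.001 0;-1 0 0 0.002 0;-1 0 0 0.003 0;-1 0 0 0.004 0;-1 0 0 0.004 0;-1 0 0 0.004 0"
}}

```text
clock: 21.78
eef_pos: [540.8, -189.5, 187.6]
tcp_rot: [3.142, 0.0, -3.073]
contact_force: [-3.0, 0.7, 7.3]
opening: 0.58
```

Emit:
{"method": "apply_moves", "body": {
  "motion": "0.35 0 0 0 0;0.5 0 0 0 0;0.7 0 0 0 0;0.9 0 0 0 0;0.9 0 0 0 0;0.9 0 0 0 0;0.9 0 0 -0.03 0;0.9 0 0 -0.06 0;0.9 0 0 -0.1 0;0.9 0 0 -0.14 0;0.9 0 0 -0.18 0;0.9 0.04 0 -0.2 0;0.9 0.08 0 -0.2 0;0.9 0.12 0 -0.2 0;0.9 0.12 0 -0.2 0;0.9 0.12 0 -0.2 0"
}}

```text
clock: 23.12
eef_pos: [419.3, -197.7, 387.2]
tcp_rot: [-3.141, 0.0, -3.075]
contact_force: [1.3, -0.4, 0.5]
opening: 0.95
```

```bash
python3 -c "
from h import *
for n in ['side','top','wrist']:
  f=grab_frame(n);cv2.imwrite('pics/%s18.png'%n,f['img'][:,:,::-1])
  for c in ['blue','yel']:
    for b in blobs(f,c,49): print(n,c,*b)
s=r.sense();print(s['eef_pos'],s['opening'],s['contact_force'])
"
```

```text
side yel [363. 268.] [350.2 141.4] 29.9 16.7 163.3
side yel [315. 208.] [460.4  12. ] 28.2 15.8 20.5
side yel [408. 156.] [ 284.5 -188.3] 25.8 14.3 62.5
side yel [324. 145.] [ 478.4 -190.8] 25.4 14.9 10.9
top blue [311. 161.] [519.3  16.5] 88.8 48.5 12.5
top blue [418. 150.] [ 538.6 -189. ] 89.4 49.5 3.9
top blue [  5. 138.] [573.2 635.6] 152.1 29.3 7.0
top yel [427. 283.] [ 286.7 -196.6] 29.3 14.9 58.4
top yel [248. 249.] [350.8 134. ] 28.7 15.0 164.6
top yel [318. 189.] [462.1   3.8] 29.8 17.9 13.7
top yel [421. 175.] [ 487.9 -193.5] 17.7 14.0 105.9
wrist blue [318. 273.] [ 537.3 -189.8] 86.9 48.2 4.2
wrist blue [480. 267.] [516.8  13.3] 88.3 47.9 13.0
wrist yel [318. 231.] [ 478.6 -194.3] 31.3 16.7 4.3
wrist yel [481. 226.] [4.596e+02 2.000e-01] 31.7 16.9 13.7
wrist yel [618. 142.] [349.9 128.7] 29.5 17.5 165.1
wrist yel [327.  53.] [ 286.8 -198.1] 29.4 15.3 58.7
[ 422.05086452 -197.91443228  387.12027684] 0.9459100212129024 [ 0.08470906 -0.12954059  0.27339132]
```

View pics/side18.png

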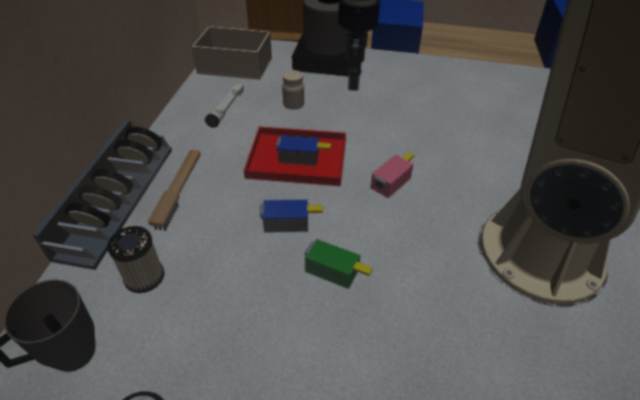

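View pics/wrist18.png

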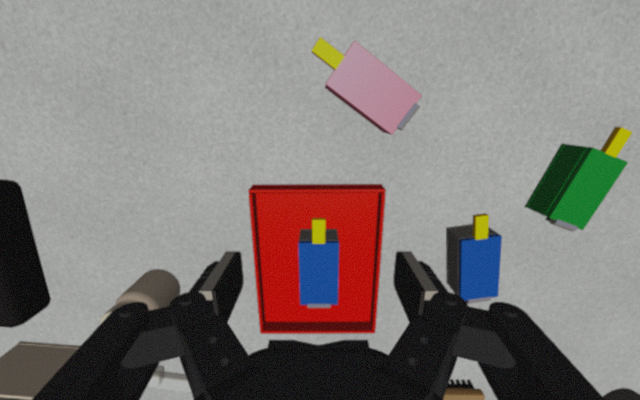

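The pictures show the stiff case centred in the tray at wrist (319,267), flat and shut. The good case is shut in its place at wrist (480,265), and the arm is clear of both.

```bash
python3 -c "
from h import *
print(r.sense()['clock']); print(r.sign_off())"
```

```text
23.2667
the job is handed in; nothing more can be done
None
```

The job is handed in at 23.3 s of the 72 s allowed; sign-off gives no verdict.

- **Checks on the lids:** I raised the left case's lid by its tab to about 45° and let go, and it stayed up, so that one is stiff. I then did the same with the right case, and its lid dropped shut, so that one is good.
- **Stiff case:** I shut the lid by its tab, gripped the case across its width and lowered it into the red tray. The wrist showed about 7 N when it touched down.
- **Last look:**
  - The stiff case is at about (538, −189) mm, within about 4 mm of the tray centre. It is aligned with the tray, flat and shut.
  - The good case is shut and within about 1 mm of where it started.
  - The green and pink look-alikes show in their original places, and the gripper is clear of everything.
- **Disagreements:** The cameras differed by 2–4 mm on where the tabs were, which did not affect the grips. For the tray centre, the side-view colour outline was about 14 mm off in y. I used the top-view value, which the network's reports support. No checks failed.

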